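# Fit the cordless probe to the test box

### The job

Fit the cordless probe to the test box: first throw the box's isolator lever fully off, towards the robot's side; pull the plug with the tall round head out of its terminal and leave it in the steel parts tray; take the square-bodied probe out of the rack and push it fully home, upright with its collar down on the box, in the terminal that plug has left; then throw the isolator fully back on and let go. The isolator must stay off while the terminal is open, and the flat plug, the round-handled punch in the rack and everything else on the bench must stay where they are.

Things in the scene. Friction and masses are not known exactly. Their poses are not given: they have to be found in the camera images.
- test_box: Grey painted metal test box, 120 (x) x 260 (y) x 50 high, fixed; origin at the centre of its underside, its front (-x) towards the robot, z up. On its top: two terminal openings and the isolator.
- test_box_hole0 (a point): Centre of the mouth of terminal 0, an upright round hole of 10 mm diameter with a 2 mm chamfer, 30 mm deep, in the top of the box at (0, -85) mm of its frame. Axes as the box.
- test_box_hole1 (a point): The same for terminal 1, at (0, -5) mm of the box's frame. One terminal starts with the round-headed plug in it, the other with the flat plug; which is which varies.
- isolator (a joint): Isolator lever on the box: a steel rod of 10 mm diameter, 80 mm long from its hinge, with a black ball of 26 mm diameter at its end. 0 = fully off (leaning 0.5 rad to the box's front, -x), 1.0 = fully on (leaning 0.5 rad to the back, +x); 0.5 is upright. It stays where it is left (about 1 N at the ball moves it) and has a stop at either end. Starts on, at 0.91 to 1.0.
- isolator_tip (a point): Centre of the lever's ball; moves with the lever.
- isolator_hinge (a point): Point on the lever's hinge, 22 mm above the box's top, at (-10, 85) mm of the box's frame; the hinge runs along the box's y. It stands on a 70 (x) x 50 (y) x 25 high block.
- plug: The plug to be pulled: a black round head of 20 mm diameter, 32 mm tall, above a steel pin of 8 mm diameter, 24 mm long, with a tapered point. Origin at the pin's point, z up the axis: head from z = 24 to 56 mm. It starts with its head's underside on the box's top and pulls out freely. 40 g.
- flat_plug: The other plug, to be left alone: the same pin with a low flat square black cap, 32 x 32 x 10 mm. Origin at the pin's point.
- probe: Cordless probe, black: a square body 18 x 18 mm, 65 mm tall, above a round steel collar of 22 mm diameter, 5 mm thick, above a steel pin of 8 mm diameter, 24 mm long, with a tapered point. Origin at the pin's point, z up the axis: collar from z = 24 to 29 mm, body from 29 to 94 mm; its faces look along its x and y. It starts upright in the rack with its collar on the rack's top. 60 g.
- probe_collar (a point): On the probe's axis, at the underside of its collar (24 mm above the point): level with the terminal's mouth when fully home.
- rack: Aluminium rack, a block 70 (x) x 150 (y) x 40 high, fixed; origin at the centre of its underside. Two upright holes of 10 mm diameter, 30 mm deep, at (0, -40) and (0, 40) mm hold the probe and the punch; which is in which varies, and so does the side of the test box on which the rack stands (the tray is on the other side).
- punch: The other tool in the rack, to be left alone: a waisted round black handle of 26 mm diameter, 52 mm tall, on the same pin. Origin at the pin's point.
- tray: Open steel parts tray, 120 (x) x 150 (y) x 25 high, walls and floor 3 mm, empty, fixed; origin at the centre of its underside.
- screwdriver: Bystander: black-handled screwdriver, 170 mm, lying behind and to the left of the box.
- spool: Bystander: grey solder spool of 60 mm diameter, 44 mm tall, behind the box.
- jar: Bystander: small jar of 50 mm diameter, 60 mm tall, behind the box.
- meter: Bystander: grey handheld meter, 150 x 75 x 35 mm, lying behind the box.
- standoff: Bystander: upright brass pillar of 18 mm diameter, 30 mm tall.
Things that resemble listed ones, but are neither listed nor needed, are in the scene too. What is shaped like the probe but white or yellow is not meant.

How it is judged:
By the outcome, as a careful person would: the job done as asked, in the order asked, and still so for the second after the job is handed in, with the robot touching nothing.
It also fails if it takes over 72 s, if anything falls off the work surface, if the arm or the gripper's body presses on something with over 40 N, if the wrist force passes 120 N, or if a joint passes its speed limit or range.

### The arm

A 7-joint arm with a two-finger parallel gripper is mounted at the origin on the work surface. World frame = base frame: x ahead of the robot, y to its left, z up, the work surface at z = 0. Lengths are in m, angles in rad, forces in N, time in s.
With the tool pointing down it reaches from about 0.35 to 0.9 m from the base axis. Payload 8.1 kg.
Tool frame: the origin (TCP) lies at the very end of the fingers, on their centre line; the grasp point (between the pads) lies 19 mm behind it; z points along the fingers, y is the line along which they close (so a half turn about z gives the same grasp; the last joint's range is limited). The gripper opens to 92 mm and grips with 3 to 60 N. Pads are 19 mm wide; open, the fingers measure 130 mm over their backs; the gripper's body (75 mm by 190 mm) begins 47 mm behind the grasp point.
Start: joints at [1.073, 0.434, 0.025, 1.573, -0.012, 1.134, -0.075], TCP at [0.24, -0.577, 0.227] pointing down, gripper open.
Joint ranges: [-2.62, 2.62], [-0.44, 2.09], [-1.27, 1.32], [0.08, 2.57], [-1.32, 4.46], [0.12, 2], [-2.74, 2.74]. Speed limits (rad/s): [2.22, 2.22, 3.01, 3.01, 3.14, 3.14, 3.14].

### API

Orientations are given as a rotation vector (axis times angle).
In Python, from cell import arm gives the robot as it stands.
- The arm moves only by the tool carry_out, never from a script. Its argument "commands" is a list of rows, each a list of 7 numbers: the opening, from 0 (shut) to 1 (fully open), then the shift along the tool's x, y, z each as a share of 0.025 m, from -1 to 1, then the turn, a rotation vector about the tool's x, y, z each as a share of 0.1 rad, from -1 to 1. A call has 1 to 8 rows; each row shifts and turns the commanded pose from where the row before left it, along the tool's axes as they then stand; what a row does not reach is not made up. A row lasts 1/10 s, in which the tool goes at most 50 mm and 8.59 degrees, less where a joint would pass 70% of its speed; a pose out of reach is approached as far as the arm can. A call with a number of a shift or a turn outside -1 to 1 is refused whole. A call with a gripper value outside its range is refused whole. The fingers move at their own pace and stop on an object; "squeeze" is the grip in N (left out, the last holds). Time passes only in rows, so rows that do not move let the fingers close. It gives the time, the measured TCP pose, the force, the opening and the grip force at its end, in the units of the state.
- arm.observe(): the state, without advancing time (a new reading comes with each control period).
- arm.get_image(name): name is "side" or "top"; returns a dict with "pixels" (384x512x3 uint8, red, green, blue), "range_z" (384x512 float32, m along the optical axis (not along the pixel's ray), 0 where there is no reading), "mtx" (3x3 intrinsics, pixels), "R" (3x3) and "t" (3): a world point X has camera coordinates R X + t. Camera axes: x right, y down, z forward; pixel columns grow to the right and rows downward; lengths in m; the calibration is good to about 2 mm. A picture is of the moment at which its call begins.
- arm.sign_off(): hands the job in; it is judged then, once.
The state is a dict: "clock": time; "joints": joint angles; "dq": joint speeds; "joint_efforts": joint torques, N m; "position": TCP position; "ee_rot": TCP orientation; "force": force on the tool from outside, world axes, zero at the start; "ft_torque": the same for the moment, N m; "width": opening from 0.0 (shut) to 1.0 (fully open); "gripper_force": force on a finger pad.
Only numpy, scipy, OpenCV 4.12 (cv2) and the standard library are available. Lean on these libraries where they do the work, as an engineer would, in place of code of your own. Each camera call takes 0.05 s, during which the arm holds its last target. There are 200 camera calls.

## Working session

There is one attempt and no reset: what is moved stays moved. The work goes in short steps, Python scripts to look and compute and a tool call to move; the robot and the scene stay as the last step left them, time stands still between calls to the robot, and variables do not carry over. Pictures are saved under pics/ and viewed, at most 10 in all, crops included, and the job is handed in when it is done.

Besides the shell and the picture viewer there is one more tool, called after "Emit:" as name([rows], argument=value, ...), one row to a line, values as JSON. carry_out: Moves the arm, as the interface text tells. Shift numbers are shares of 0.025 m and turn numbers shares of 0.1 rad, none past 1 either way. Its arguments: {"type":"object","properties":{"commands":{"type":"array"},"squeeze":{"type":"number"}},"required":["commands"]}

```bash
mkdir -p pics; python3 - <<'E'
from cell import arm
import cv2,numpy as np
o=arm.observe(); print({k:np.round(v,3) for k,v in o.items()})
for n in("top","side"):
    d=arm.get_image(n); np.savez(n+'0.npz',**d)
    cv2.imwrite(f'pics/{n}0.png',cv2.resize(d['pixels'][:,:,::-1],(800,600),interpolation=cv2.INTER_CUBIC))
    print(n,d['mtx'],d['R'],d['t'])
E
```

```text
{'clock': np.float64(0.0), 'joints': array([ 1.073,  0.435,  0.025,  1.574, -0.012,  1.134, -0.075]), 'dq': array([-0.001, -0.001, -0.001, -0.002,  0.001,  0.002,  0.001]), 'joint_efforts': array([ 1.0000e-03, -6.6787e+01,  9.8500e-01, -3.1447e+01, -6.1000e-02,
        4.3000e-02,  0.0000e+00]), 'position': array([ 0.24 , -0.576,  0.226]), 'ee_rot': array([-3.079e+00, -6.160e-01,  1.000e-03]), 'force': array([-0.401, -0.802, -0.077]), 'ft_torque': array([-0.055,  0.009, -0.036]), 'gripper_force': np.float64(0.0), 'width': np.float64(1.0)}
top [[465.68104629   0.         258.58426902]
 [  0.         465.68104629 195.80845112]
 [  0.           0.           1.        ]] [[ 0.00988777 -0.99984598  0.01449983]
 [-0.99392772 -0.01141637 -0.10944107]
 [ 0.10958975 -0.01332966 -0.99388752]] [-0.02996414  0.61842249  1.2610023 ]
side [[471.39616093   0.         254.45458516]
 [  0.         471.39616093 195.82720259]
 [  0.           0.           1.        ]] [[ 0.99577073 -0.0918237   0.0030114 ]
 [-0.04407835 -0.50624766 -0.86126094]
 [ 0.08060868  0.85748569 -0.50815404]] [-0.59843541  0.12691108  1.31228651]
```

View pics/top0.png

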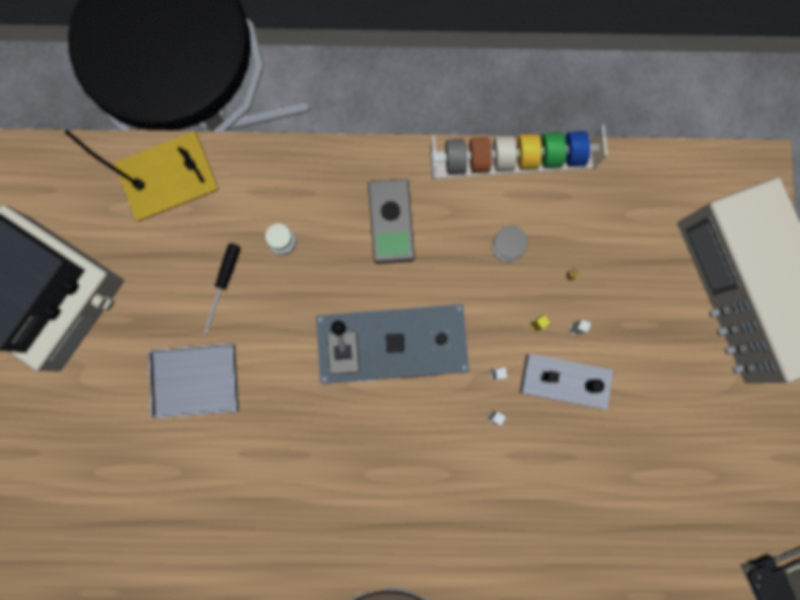

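View pics/side0.png

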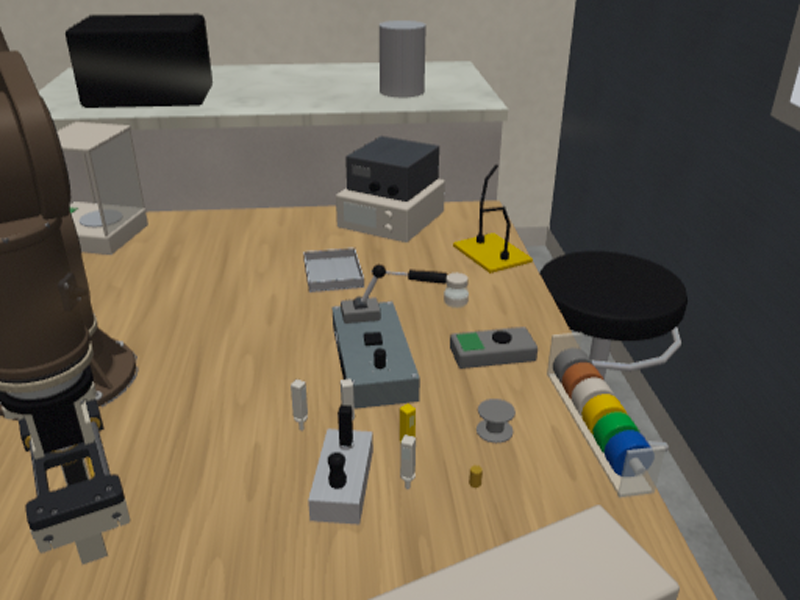

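Top (800x600): box with lever ball (338,328), flat plug (395,343) and round-headed plug (441,339), which puts the round one at terminal 0. The tray is at (194,380). In the rack, (550,377) looks like the square probe and (595,386) the round punch. White probe look-alikes stand at (500,373), (498,418) and (583,327), and a yellow one at (541,323). I'll enlarge crops to confirm.

```bash
python3 - <<'E'
import numpy as np,cv2
d=np.load('top0.npz');p=d['pixels'][:,:,::-1]
a=cv2.resize(p[185:265,190:405],None,fx=3.7,fy=3.7,interpolation=cv2.INTER_CUBIC) # 215x80
s=np.load('side0.npz')['pixels'][:,:,::-1]
b=cv2.resize(s[165:335,180:300],None,fx=1.75,fy=1.75,interpolation=cv2.INTER_CUBIC)
c=cv2.resize(p[222:265,330:395],None,fx=8,fy=6.9,interpolation=cv2.INTER_CUBIC)
im=np.zeros((600,800,3),np.uint8); im[:a.shape[0],:a.shape[1]]=a
im[298:298+c.shape[0],:c.shape[1]]=c[:302]; im[298:298+b.shape[0],540:540+b.shape[1]]=b
cv2.imwrite('pics/crop1.png',im);print(a.shape,b.shape,c.shape)
E
```

```text
(296, 796, 3) (298, 210, 3) (297, 520, 3)
```

View pics/crop1.png

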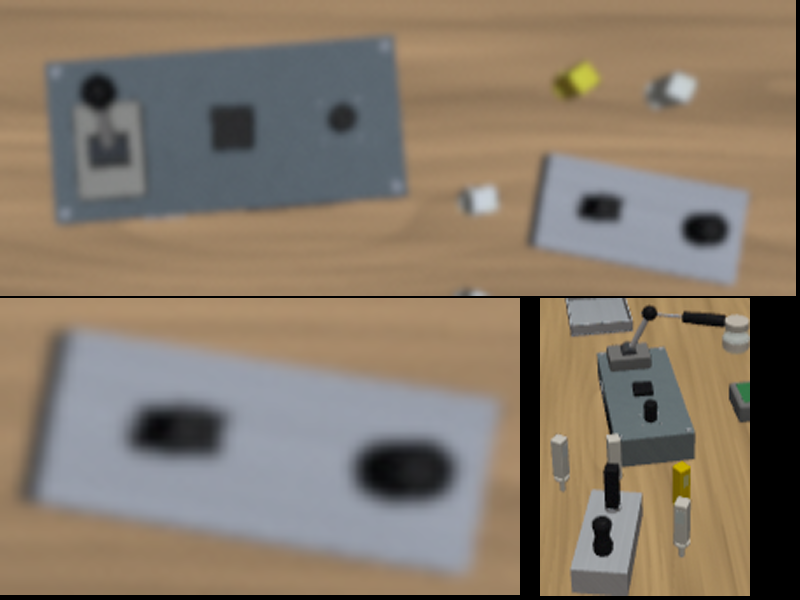

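Crop confirms: the black square-topped probe stands in the rack's box-side hole (crop 600,208), and the punch (705,229) is round and waisted. The white and yellow look-alikes stand outside the rack. Round plug at (342,118), flat plug at (232,127), ball at (98,91). Now the positions.

```bash
cat > h.py <<'E'
import numpy as np,cv2
def cloud(d):
    v,u=np.mgrid[:384,:512]; z=d['range_z']; K=d['mtx']
    c=np.stack([(u-K[0,2])/K[0,0]*z,(v-K[1,2])/K[1,1]*z,z],-1)
    w=(c-d['t'])@d['R']; w[z==0]=np.nan; return w
def ray(d,u,v,z):
    r=d['R'].T@np.linalg.solve(d['mtx'],[u,v,1]); C=-d['R'].T@d['t']; return C+r*(z-C[2])/r[2]
def proj(d,X):
    c=d['R']@np.asarray(X)+d['t']; p=d['mtx']@c; return p[:2]/p[2]
def rect(d,pts,z): # crop corners -> rect
    P=np.array([ray(d,190+u/3.7,185+v/3.7,z)[:2] for u,v in pts])
    return P
E
python3 - <<'E'
from h import *
d=np.load('top0.npz');s=np.load('side0.npz');w=cloud(d);ws=cloud(s)
np.set_printoptions(precision=4,suppress=True)
print('cam',-d['R'].T@d['t'],-s['R'].T@s['t'])
def fit(x0,x1,y0,y1,z0,z1,n,w=w):
    m=(w[...,0]>x0)&(w[...,0]<x1)&(w[...,1]>y0)&(w[...,1]<y1)&(w[...,2]>z0)&(w[...,2]<z1)
    P=w[m]; print(n,m.sum(),cv2.minAreaRect(P[:,:2].astype(np.float32)),'mean',P.mean(0),'med z',np.median(P[:,2]))
C=lambda u,v,z:ray(d,190+u/3.7,185+v/3.7,z)
for n,u,v,z in [('ball',98,91,.14),('flat',232,127,.06),('plug',342,118,.082),('probe',614,208,.11),('punch',705,229,.1),('white',485,198,.09),('yellow',583,77,.09),('w2',680,87,.09)]:
    X=C(u,v,z); q=(int(185+v/3.7),int(190+u/3.7)); print(n,X,'depth',w[q])
B=np.array([C(u,v,.05)[:2] for u,v in [(46,63),(394,38),(407,197),(57,223)]])
print('box',B.mean(0),np.linalg.norm(np.roll(B,-1,0)-B,axis=1))
R=np.array([C(u,v,.04)[:2] for u,v in [(548,153),(748,190),(737,285),(536,246)]])
print('rack',R.mean(0),np.linalg.norm(np.roll(R,-1,0)-R,axis=1),cv2.minAreaRect(R.astype(np.float32)))
print(cv2.minAreaRect(B.astype(np.float32)))
T=np.array([ray(d,u*.64,v*.64,.025)[:2] for u,v in [(150,350),(234,345),(238,411),(154,417)]]);print('tray',T.mean(0))
c=B.mean(0)
fit(c[0]-.09,c[0]+.09,c[1]-.16,c[1]+.16,.044,.057,'boxtop')
c=R.mean(0)
fit(c[0]-.06,c[0]+.06,c[1]-.1,c[1]+.1,.034,.046,'racktop')
fit(c[0]-.05,c[0]+.05,c[1]-.1,c[1]+.1,.07,.16,'tools top')
fit(c[0]-.05,c[0]+.05,c[1]+.0,c[1]+.1,.07,.16,'probe side',ws)
for n,(u,v) in dict(probe=(346,420),plug=(379,352),ball=(379,271),flat=(373,338)).items():
    print(n,ws[int(v*.64),int(u*.64)])
E
```

```text
cam [ 0.4768 -0.0061  1.3214] [ 0.4957 -1.116   0.7779]
ball [0.5706 0.0847 0.14  ] depth [0.5707 0.0847 0.1565]
flat [ 0.5516 -0.0077  0.06  ] depth [ 0.5523 -0.0058  0.062 ]
plug [ 0.5576 -0.0869  0.082 ] depth [ 0.5599 -0.0856  0.083 ]
probe [ 0.4946 -0.2764  0.11  ] depth [ 0.4951 -0.2735  0.1121]
punch [ 0.4806 -0.343   0.1   ] depth [ 0.483  -0.3435  0.0932]
white [ 0.5011 -0.1887  0.09  ] depth [ 0.5024 -0.1881  0.0927]
yellow [ 0.5885 -0.2597  0.09  ] depth [ 0.5898 -0.2565  0.0986]
w2 [ 0.582  -0.3296  0.09  ] depth [ 0.5829 -0.326   0.096 ]
box [ 0.55   -0.0036] [0.2587 0.118  0.2577 0.1181]
rack [ 0.4882 -0.3129] [0.1512 0.0708 0.1513 0.0695] ((0.48787930607795715, -0.31290534138679504), (0.1537102907896042, 0.07075145095586777), 80.1238784790039)
((0.5499963760375977, -0.003396555781364441), (0.1181320920586586, 0.25873568654060364), 4.784884452819824)
tray [0.4829 0.3459]
boxtop 3388 ((0.5519503355026245, -0.0017700046300888062), (0.12154493480920792, 0.2601473033428192), 5.181088924407959) mean [ 0.5539 -0.014   0.0512] med z 0.05127260477892633
racktop 1162 ((0.489742636680603, -0.31086909770965576), (0.15148259699344635, 0.07022752612829208), 79.48540496826172) mean [ 0.4896 -0.309   0.0412] med z 0.041295475801645665
tools top 142 ((0.4886981248855591, -0.3118093013763428), (0.10113071650266647, 0.02237764187157154), 81.56214904785156) mean [ 0.4898 -0.3084  0.0978] med z 0.09443263894408073
probe side 162 ((0.4981391727924347, -0.27102386951446533), (0.021853765472769737, 0.019069960340857506), 77.5006103515625) mean [ 0.4985 -0.2756  0.0943] med z 0.09587341629199772
probe [ 0.4991 -0.2778  0.0956]
plug [ 0.5598 -0.0864  0.0802]
ball [0.5716 0.0737 0.1504]
flat [ 0.5537 -0.0089  0.0587]
```

Emit:
carry_out([
  [0.5, 0, 0, 0, 0, 0, -1],
  [0.5, 0, 0, 0, 0, 0, -1],
  [0.5, 0, 0, 0, 0, 0, -1],
  [0.5, 0, 0, 0, 0, 0, -1],
  [0.5, 0, 0, 0, 0, 0, -1],
  [0.5, 0, 0, 0, 0, 0, -1],
  [0.5, 0, 0, 0, 0, 0, -1],
  [0.5, 0, 0, 0, 0, 0, -1],
], squeeze=20)

```text
clock: 0.9
position: [0.2402, -0.5767, 0.2262]
ee_rot: [-2.593, -1.772, -0.0]
force: [-0.8, -0.1, -0.7]
width: 0.502
gripper_force: 0.0
```

Emit:
carry_out([
  [0.5, 0, 0, 0, 0, 0, -1],
  [0.5, 0, 0, 0, 0, 0, -1],
  [0.5, 0, 0, 0, 0, 0, -1],
  [0.5, 0, 0, 0, 0, 0, -1],
  [0.5, 0, 0, 0, 0, 0, -0.6],
  [0.5, 0, 0, 0, 0, 0, 0],
])

```text
clock: 1.5
position: [0.2401, -0.5768, 0.2263]
ee_rot: [-2.125, -2.313, -0.001]
force: [0.3, -0.5, 0.5]
width: 0.503
gripper_force: 0.0
```

```bash
cat >> h.py <<'E'
def plan(x,y,z,yaw=None):
    from cell import arm
    from scipy.spatial.transform import Rotation as Ro
    o=arm.observe(); R=Ro.from_rotvec(o['ee_rot']); M=R.as_matrix()
    s=M.T@(np.array([x,y,z])-o['position'])
    cy=np.arctan2(M[1,0],M[0,0])
    out='pos %s yaw %.3f tilt x %.3f y %.3f (world) | tool shift in units of 25mm: %s max %.1f rows'%(np.round(o['position'],4),cy,M[0,2],M[1,2],np.round(s/.025,2),abs(s).max()/.025)
    if yaw is not None: # full rotation error in tool axes, units .1 rad
        D=np.array([[np.cos(yaw),np.sin(yaw),0],[np.sin(yaw),-np.cos(yaw),0],[0,0,-1]])
        out+=' turn %s'%np.round(Ro.from_matrix(M.T@D).as_rotvec()/.1,2)
    print(out,'F',np.round(o['force'],1),'w',round(float(o['width']),3),'t',round(float(o['clock']),2))
E
python3 -c "
from h import *
plan(.5705,.084,.22,1.658)"
```

```text
pos [ 0.2401 -0.5768  0.2263] yaw 1.655 tilt x -0.000 y 0.001 (world) | tool shift in units of 25mm: [25.22 15.4   0.27] max 25.2 rows turn [-0.   -0.01 -0.03] F [ 0.3 -0.5  0.5] w 0.503 t 1.5
```

Emit:
carry_out([
  [0.5, 0.97, 0.59, 0, 0, 0, 0],
  [0.5, 0.97, 0.59, 0, 0, 0, 0],
  [0.5, 0.97, 0.59, 0, 0, 0, 0],
  [0.5, 0.97, 0.59, 0, 0, 0, 0],
  [0.5, 0.97, 0.59, 0, 0, 0, 0],
  [0.5, 0.97, 0.59, 0, 0, 0, 0],
  [0.5, 0.97, 0.59, 0, 0, 0, 0],
  [0.5, 0.97, 0.59, 0, 0, 0, 0],
])

```text
clock: 2.3
position: [0.342, -0.3726, 0.2267]
ee_rot: [-2.129, -2.31, 0.0]
force: [0.4, 0.5, 0.1]
width: 0.503
gripper_force: 0.0
```

Emit:
carry_out([
  [0.5, 0.97, 0.59, 0, 0, 0, 0],
  [0.5, 0.97, 0.59, 0, 0, 0, 0],
  [0.5, 0.97, 0.59, 0, 0, 0, 0],
  [0.5, 0.97, 0.59, 0, 0, 0, 0],
  [0.5, 0.97, 0.59, 0, 0, 0, 0],
  [0.5, 0.97, 0.59, 0, 0, 0, 0],
  [0.5, 0.97, 0.59, 0, 0, 0, 0],
  [0.5, 0.97, 0.59, 0, 0, 0, 0],
])

```text
clock: 3.1
position: [0.4432, -0.1695, 0.2267]
ee_rot: [-2.129, -2.31, 0.0]
force: [0.6, 0.5, -1.0]
width: 0.499
gripper_force: 0.0
```

Emit:
carry_out([
  [0.5, 0.97, 0.59, 0, 0, 0, 0],
  [0.5, 0.97, 0.59, 0, 0, 0, 0],
  [0.5, 0.97, 0.59, 0, 0, 0, 0],
  [0.5, 0.97, 0.59, 0, 0, 0, 0],
  [0.5, 0.97, 0.59, 0, 0, 0, 0],
  [0.5, 0.97, 0.59, 0, 0, 0, 0],
  [0.5, 0.97, 0.59, 0, 0, 0, 0],
  [0.5, 0.97, 0.59, 0, 0, 0, 0],
])

```text
clock: 3.9
position: [0.5446, 0.0337, 0.2265]
ee_rot: [-2.129, -2.31, 0.001]
force: [-0.1, -1.0, -0.6]
width: 0.5
gripper_force: 0.0
```

```bash
python3 -c "
from h import *
plan(.5705,.084,.137,1.658)"
```

```text
pos [0.5446 0.0337 0.2265] yaw 1.652 tilt x -0.000 y -0.000 (world) | tool shift in units of 25mm: [1.92 1.2  3.58] max 3.6 rows turn [-0.    0.   -0.06] F [-0.1 -1.  -0.6] w 0.5 t 3.9
```

Emit:
carry_out([
  [0.5, 0.97, 0.62, 0, 0, 0, 0],
  [0.5, 0.97, 0.62, 0, 0, 0, 0],
  [0.5, 0, 0, 0.9, 0, 0, 0],
  [0.5, 0, 0, 0.9, 0, 0, 0],
  [0.5, 0, 0, 0.9, 0, 0, 0],
  [0.5, 0, 0, 0.9, 0, 0, 0],
])

```text
clock: 4.5
position: [0.571, 0.0836, 0.1356]
ee_rot: [-2.129, -2.31, 0.001]
force: [0.9, -0.2, 0.2]
width: 0.499
gripper_force: 0.0
```

```bash
python3 -c "
from h import *
plan(.482,.078,.135,1.658)"
```

```text
pos [0.571  0.0836 0.1356] yaw 1.653 tilt x -0.000 y -0.000 (world) | tool shift in units of 25mm: [ 0.07 -3.57  0.03] max 3.6 rows turn [-0.    0.   -0.05] F [ 0.9 -0.2  0.2] w 0.499 t 4.5
```

Emit:
carry_out([
  [0.5, 0, -0.5, 0, 0, 0, 0],
  [0.5, 0, -0.5, 0, 0, 0, 0],
  [0.5, 0, -0.5, 0, 0, 0, 0],
  [0.5, 0, -0.5, 0, 0, 0, 0],
  [0.5, 0, -0.5, 0, 0, 0, 0],
  [0.5, 0, -0.4, 0, 0, 0, 0],
  [0.5, 0, -0.3, 0, 0, 0, 0],
  [0.5, 0, -0.2, 0, 0, 0, 0],
])

```text
clock: 5.3
position: [0.4865, 0.0764, 0.1369]
ee_rot: [2.126, 2.312, 0.002]
force: [15.9, 0.2, -10.5]
width: 0.504
gripper_force: 8.0
```

Emit:
carry_out([
  [0.5, 0, 0.4, 0, 0, 0, 0],
  [0.5, 0, 0.1, 0, 0, 0, 0],
  [0.5, 0, 0, -1, 0, 0, 0],
  [0.5, 0, 0, -1, 0, 0, 0],
  [0.5, 0, 0, -1, 0, 0, 0],
  [0.5, -1, 0, 0, 0, 0, 0],
  [0.5, -1, 0, 0, 0, 0, 0],
  [0.5, -1, 0, 0, 0, 0, 0],
])

```text
clock: 6.1
position: [0.5056, 0.0021, 0.2118]
ee_rot: [-2.126, -2.313, -0.0]
force: [-0.3, 0.7, -0.1]
width: 0.499
gripper_force: 0.0
```

```bash
python3 - <<'E'
from cell import arm
from h import *
d=arm.get_image('side');w=cloud(d)
plan(.559,-.0868,.12,1.658)
m=(w[...,0]>.46)&(w[...,0]<.6)&(w[...,1]>.05)&(w[...,1]<.11)&(w[...,2]>.13)&(w[...,2]<.165)
print(m.sum(),w[m].mean(0) if m.any() else 0, w[m].min(0),w[m].max(0))
cv2.imwrite('pics/s1.png',cv2.resize(d['pixels'][100:300,150:350,::-1],(600,600),interpolation=cv2.INTER_CUBIC))
E
```

```text
pos [ 0.5058 -0.0031  0.2113] yaw 1.650 tilt x -0.001 y -0.003 (world) | tool shift in units of 25mm: [-3.5   1.86  3.66] max 3.7 rows turn [-0.01  0.02 -0.08] F [ 1.  -4.2  0.1] w 0.502 t 6.15
69 [0.49891381 0.07377985 0.14550456] [0.4859995  0.06581969 0.13052341] [0.51131955 0.08559255 0.15605698]
```

View pics/s1.png

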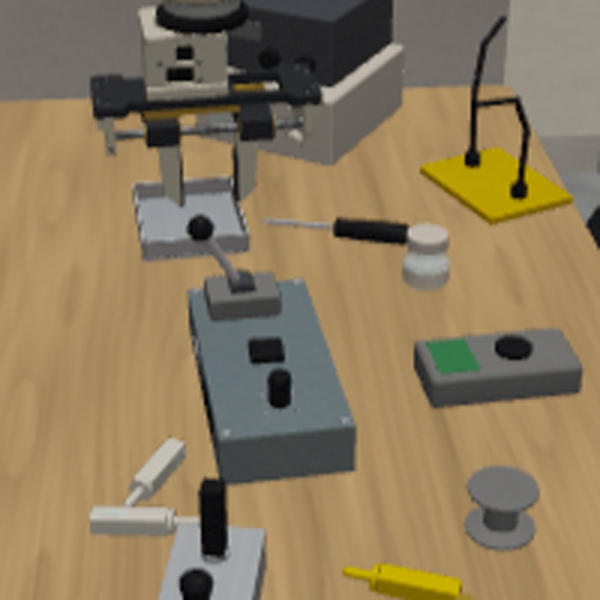

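The side view shows the lever now leaning to the front (ball 200,228), i.e. off. The white and yellow look-alikes have toppled on their own; they were balanced on their points, and the arm passed well above with no force. Now the plug.

Emit:
carry_out([
  [0.5, -0.88, 0.47, 0, 0, 0, 0],
  [0.5, -0.88, 0.47, 0, 0, 0, 0],
  [0.5, -0.88, 0.46, 0, 0, 0, 0],
  [0.5, -0.86, 0.46, 0, 0, 0, 0],
  [0.5, 0, 0, 1, 0, 0, 0],
  [0.5, 0, 0, 1, 0, 0, 0],
  [0.5, 0, 0, 1, 0, 0, 0],
  [0.5, 0, 0, 1, 0, 0, 0],
])

```text
clock: 6.95
position: [0.559, -0.0805, 0.1104]
ee_rot: [-2.126, -2.312, 0.0]
force: [0.1, -0.5, 0.4]
width: 0.498
gripper_force: 0.0
```

Emit:
carry_out([
  [0.5, 0, 0, 1, 0, 0, 0],
  [0.5, 0, 0, 0.8, 0, 0, 0],
  [0.5, 0, 0, 0.3, 0, 0, 0],
  [0.0, 0, 0, 0, 0, 0, 0],
  [0.0, 0, 0, 0, 0, 0, 0],
  [0.0, 0, 0, 0, 0, 0, 0],
  [0.0, 0, 0, 0, 0, 0, 0],
  [0.0, 0, 0, 0, 0, 0, 0],
])

```text
clock: 7.75
position: [0.5596, -0.0806, 0.0602]
ee_rot: [2.125, 2.311, 0.002]
force: [0.5, -0.6, 4.6]
width: 0.212
gripper_force: 20.0
```

```bash
python3 -c "
from h import *
plan(.559,-.0868,.22,1.658)"
```

```text
pos [ 0.5596 -0.0806  0.0602] yaw 1.655 tilt x 0.002 y -0.000 (world) | tool shift in units of 25mm: [-0.25 -0.03 -6.39] max 6.4 rows turn [ 0.02  0.   -0.03] F [ 0.5 -0.6  4.6] w 0.212 t 7.75
```

Emit:
carry_out([
  [0.0, 0, 0, -0.4, 0, 0, 0],
  [0.0, 0, 0, -0.6, 0, 0, 0],
  [0.0, 0, 0, -1, 0, 0, 0],
  [0.0, 0, 0, -1, 0, 0, 0],
  [0.0, 0, 0, -1, 0, 0, 0],
  [0.0, 0, 0, -1, 0, 0, 0],
  [0.0, 0, 0, -1, 0, 0, 0],
  [0.0, 0, 0, -1, 0, 0, 0],
])

```text
clock: 8.55
position: [0.5584, -0.0804, 0.236]
ee_rot: [2.126, 2.313, -0.0]
force: [0.5, -0.6, -1.2]
width: 0.213
gripper_force: 20.0
```

```bash
python3 - <<'E'
from h import *
from cell import arm
plan(.484,.346,.24,1.658)
d=arm.get_image('side')
cv2.imwrite('pics/s2.png',cv2.resize(d['pixels'][80:330,130:380,::-1],(600,600),interpolation=cv2.INTER_CUBIC))
E
```

```text
pos [ 0.5584 -0.0804  0.236 ] yaw 1.655 tilt x -0.000 y -0.000 (world) | tool shift in units of 25mm: [17.25 -1.53 -0.16] max 17.2 rows turn [-0.    0.   -0.03] F [ 0.5 -0.6 -1.2] w 0.213 t 8.55
```

View pics/s2.png

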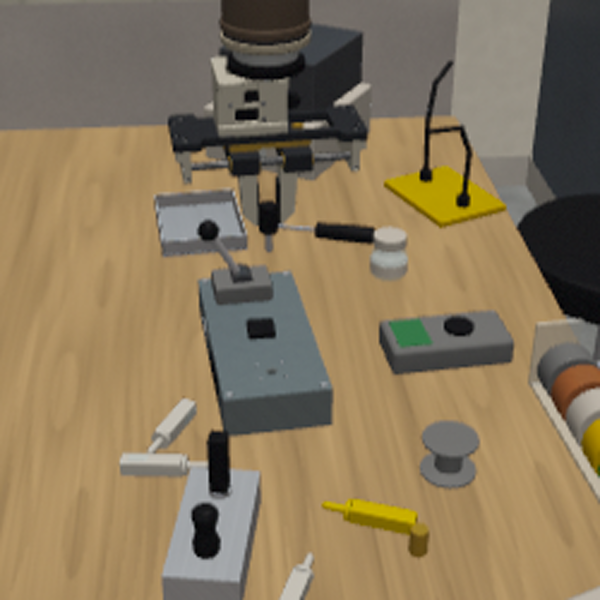

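The plug hangs in the gripper at (268,215), the hole is open at (271,372), and the lever is off. On to the tray.

Emit:
carry_out([
  [0.0, 0.96, -0.08, 0, 0, 0, 0],
  [0.0, 0.96, -0.08, 0, 0, 0, 0],
  [0.0, 0.96, -0.08, 0, 0, 0, 0],
  [0.0, 0.96, -0.08, 0, 0, 0, 0],
  [0.0, 0.96, -0.08, 0, 0, 0, 0],
  [0.0, 0.96, -0.08, 0, 0, 0, 0],
  [0.0, 0.96, -0.08, 0, 0, 0, 0],
  [0.0, 0.96, -0.08, 0, 0, 0, 0],
])

```text
clock: 9.4
position: [0.5262, 0.1103, 0.2347]
ee_rot: [2.126, 2.313, -0.0]
force: [-0.5, 0.2, -0.6]
width: 0.214
gripper_force: 20.0
```

Emit:
carry_out([
  [0.0, 0.96, -0.08, 0, 0, 0, 0],
  [0.0, 0.96, -0.08, 0, 0, 0, 0],
  [0.0, 0.96, -0.08, 0, 0, 0, 0],
  [0.0, 0.96, -0.08, 0, 0, 0, 0],
  [0.0, 0.96, -0.08, 0, 0, 0, 0],
  [0.0, 0.96, -0.08, 0, 0, 0, 0],
  [0.0, 0.96, -0.08, 0, 0, 0, 0],
  [0.0, 0.96, -0.08, 0, 0, 0, 0],
])

```text
clock: 10.2
position: [0.4943, 0.3002, 0.2347]
ee_rot: [2.126, 2.313, -0.0]
force: [-0.0, 0.3, -0.7]
width: 0.209
gripper_force: 20.0
```

Emit:
carry_out([
  [0.0, 0.96, -0.12, 0, 0, 0, 0],
  [0.0, 0.7, -0.12, 0, 0, 0, 0],
  [0.0, 0, 0, 1, 0, 0, 0],
  [0.0, 0, 0, 1, 0, 0, 0],
  [0.0, 0, 0, 1, 0, 0, 0],
  [0.0, 0, 0, 1, 0, 0, 0],
  [0.0, 0, 0, 1, 0, 0, 0],
  [0.0, 0, 0, 1, 0, 0, 0],
])

```text
clock: 11.0
position: [0.4853, 0.3401, 0.0837]
ee_rot: [2.126, 2.312, -0.0]
force: [0.8, 0.1, -0.9]
width: 0.211
gripper_force: 20.0
```

Emit:
carry_out([
  [0.0, 0, 0, 0.7, 0, 0, 0],
  [0.0, 0, 0, 0.6, 0, 0, 0],
  [0.0, 0, 0, 0.4, 0, 0, 0],
  [0.0, 0, 0, 0, 0, 0, 0],
  [0.5, 0, 0, 0, 0, 0, 0],
  [0.5, 0, 0, 0, 0, 0, 0],
  [0.5, 0, 0, 0, 0, 0, 0],
  [0.5, 0, 0, 0, 0, 0, 0],
])

```text
clock: 11.8
position: [0.4857, 0.3405, 0.0423]
ee_rot: [2.126, 2.312, 0.002]
force: [0.2, 0.1, -0.2]
width: 0.485
gripper_force: 0.0
```

Emit:
carry_out([
  [0.5, 0, 0, -0.5, 0, 0, 0],
  [0.5, 0, 0, -1, 0, 0, 0],
  [0.5, 0, 0, -1, 0, 0, 0],
  [0.5, 0, 0, -1, 0, 0, 0],
  [0.5, 0, 0, -1, 0, 0, 0],
  [0.5, 0, 0, -1, 0, 0, 0],
  [0.5, 0, 0, -1, 0, 0, 0],
  [0.5, 0, 0, -1, 0, 0, 0],
])

```text
clock: 12.6
position: [0.4851, 0.3404, 0.2315]
ee_rot: [2.126, 2.313, 0.001]
force: [1.2, -0.3, -0.2]
width: 0.499
gripper_force: 0.0
```

```bash
python3 - <<'E'
from h import *
from cell import arm
plan(.496,-.273,.22,np.pi/2-.18)
a=arm.get_image('top');d=arm.get_image('side')
A=a['pixels'][195:290,80:200,::-1];B=d['pixels'][135:215,170:280,::-1];C=d['pixels'][230:330,170:320,::-1]; D=a['pixels'][200:275,310:400,::-1]
im=np.zeros((600,800,3),np.uint8)
for p,(r,c) in zip((A,B,C,D),((0,0),(0,400),(300,0),(300,400))): im[r:r+300,c:c+400]=cv2.resize(p,(400,300),interpolation=cv2.INTER_CUBIC)
cv2.imwrite('pics/s3.png',im); np.savez('top1.npz',**a); np.savez('side1.npz',**d)
w=cloud(d); m=(abs(w[...,0]-.497)<.03)&(abs(w[...,1]+.273)<.03)&(w[...,2]>.055)&(w[...,2]<.125)
print(w[m].min(0),w[m].max(0),w[m].mean(0))
h=m&(w[...,2]<.1);print(cv2.minAreaRect(w[h][:,:2].astype(np.float32)),np.polyfit(w[h][:,0],w[h][:,1],1))
for n,e in(('t0','top0.npz'),('t1','top1.npz')):
    q=np.load(e); 
    w=cloud(q); m=(abs(w[...,0]-.497)<.03)&(abs(w[...,1]+.273)<.03)&(w[...,2]>.1)
    print(n,m.sum(),w[m].mean(0),cv2.minAreaRect(w[m][:,:2].astype(np.float32)))
E
```

```text
pos [0.4851 0.3404 0.2315] yaw 1.655 tilt x 0.001 y 0.001 (world) | tool shift in units of 25mm: [-24.48  -1.63   0.45] max 24.5 rows turn [ 0.01 -0.01  2.64] F [ 1.2 -0.3 -0.2] w 0.499 t 12.6
[ 0.4878243  -0.28301793  0.05504216] [ 0.50847869 -0.25984301  0.11287804] [ 0.49817228 -0.27592969  0.0873804 ]
((0.5003820061683655, -0.275326132774353), (0.024174263700842857, 0.015167376026511192), 24.77126121520996) [ 0.18340987 -0.36842004]
t0 54 [ 0.496767   -0.27018683  0.11050858] ((0.49666792154312134, -0.27044153213500977), (0.017547454684972763, 0.018132779747247696), 87.09078979492188)
t1 54 [ 0.49657502 -0.27039458  0.11045659] ((0.49646180868148804, -0.2708218991756439), (0.018063249066472054, 0.01800905354321003), 89.2304458618164)
```

View pics/s3.png

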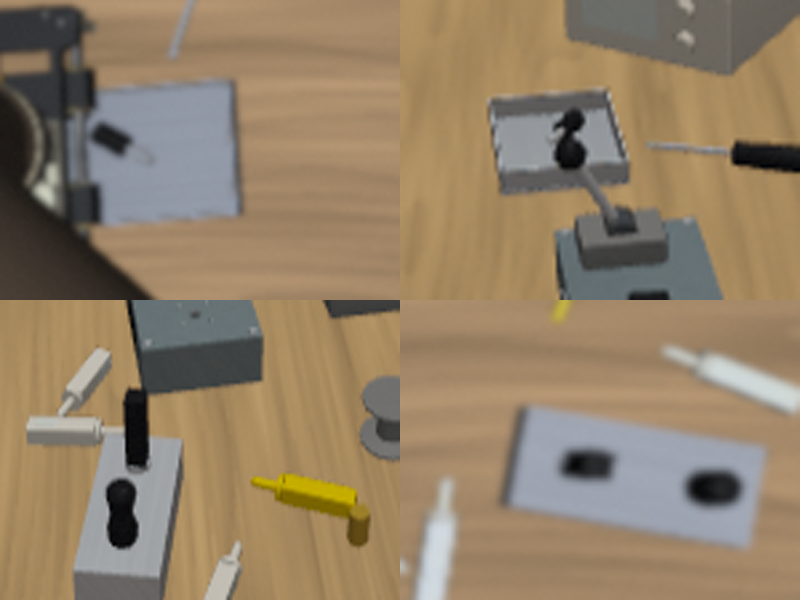

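The plug lies in the tray (crop 115,140), and the probe stands alone in its hole with clear space in x. I'll measure the probe's yaw from the side depth columns.

```bash
python3 - <<'E'
from h import *
for e in('side0.npz','side1.npz'):
    q=np.load(e); w=cloud(q)
    m=(abs(w[...,0]-.497)<.025)&(abs(w[...,1]+.273)<.025)&(w[...,2]>.06)&(w[...,2]<.105)
    for c in np.unique(np.where(m)[1]):
        p=w[:,c][m[:,c]]; print(e[4],c,len(p),np.round(np.median(p,0)[:2],4))
# top face intensity contour upscaled
q=np.load('top1.npz'); g=cv2.cvtColor(q['pixels'],cv2.COLOR_RGB2GRAY)
z=cv2.resize(g[222:252,335:365],None,fx=10,fy=10,interpolation=cv2.INTER_CUBIC)
print(g[229:247,344:362])
E
```

```text
0 216 4 [ 0.488 -0.275]
0 217 16 [ 0.4896 -0.2769]
0 218 15 [ 0.4918 -0.2773]
0 219 14 [ 0.4942 -0.2778]
0 220 15 [ 0.4964 -0.2781]
0 221 14 [ 0.4987 -0.2796]
0 222 15 [ 0.5009 -0.2789]
0 223 16 [ 0.5032 -0.2794]
0 224 17 [ 0.5056 -0.2785]
0 225 12 [ 0.508  -0.2678]
1 216 4 [ 0.488  -0.2755]
1 217 16 [ 0.4896 -0.2764]
1 218 16 [ 0.4919 -0.2769]
1 219 16 [ 0.4942 -0.2777]
1 220 15 [ 0.4965 -0.2776]
1 221 16 [ 0.4987 -0.2793]
1 222 15 [ 0.5009 -0.2793]
1 223 14 [ 0.5031 -0.2795]
1 224 15 [ 0.5056 -0.277 ]
1 225 13 [ 0.508  -0.2674]
[[165 164 163 163 164 164 163 163 162 161 161 160 157 156 155 155 154 152]
 [165 164 164 164 165 165 165 165 166 165 164 163 163 162 160 159 158 157]
 [166 165 165 165 165 165 165 165 165 165 166 165 165 166 165 165 163 162]
 [166 166 166 165 166 165 166 167 166 165 165 165 166 166 165 166 166 164]
 [166 167 166 166 166 167 165 166 165 165 166 166 165 166 166 165 165 166]
 [164 164 165 165 166 166 166 167 166 165 166 165 166 166 166 166 165 166]
 [164 164 163 163 162 162 162 161 160 162 163 164 165 166 166 167 166 166]
 [164 164 161 155 150 148 146 144 141 144 148 152 156 161 164 165 166 166]
 [165 162 152 133 118 111 109 106 104 109 114 120 133 145 155 160 164 164]
 [165 158 138 104  73  62  59  60  62  68  73  79  94 114 136 155 163 164]
 [162 148 122  79  41  25  23  30  40  46  46  50  61  86 122 151 161 164]
 [159 140 105  64  27  10  15  28  39  42  41  40  48  81 125 153 163 165]
 [157 134  93  50  18   8  15  29  37  42  42  41  48  89 135 159 165 165]
 [156 132  90  48  26  20  24  31  39  42  42  41  55  97 141 163 167 166]
 [159 141 107  76  64  55  47  45  48  52  52  52  67 106 145 163 166 167]
 [161 152 137 120 109 101  92  86  86  89  89  90  99 124 152 164 165 166]
 [163 160 155 149 143 139 134 131 130 132 132 132 135 146 159 164 165 166]
 [163 163 161 160 159 157 157 155 156 155 156 155 157 159 162 164 164 164]]
```

Emit:
carry_out([
  [0.5, -1, -0.07, 0, 0, 0, 0],
  [0.5, -1, -0.07, 0, 0, 0, 0],
  [0.5, -1, -0.07, 0, 0, 0, 0],
  [0.5, -1, -0.07, 0, 0, 0, 0],
  [0.5, -1, -0.07, 0, 0, 0, 0],
  [0.5, -1, -0.07, 0, 0, 0, 0],
  [0.5, -1, -0.07, 0, 0, 0, 0],
  [0.5, -1, -0.07, 0, 0, 0, 0],
])

```text
clock: 13.5
position: [0.4877, 0.1388, 0.2294]
ee_rot: [2.126, 2.313, -0.0]
force: [0.7, -0.3, -0.4]
width: 0.5
gripper_force: 0.0
```

Emit:
carry_out([
  [0.5, -1, -0.07, 0, 0, 0, 0],
  [0.5, -1, -0.07, 0, 0, 0, 0],
  [0.5, -1, -0.07, 0, 0, 0, 0],
  [0.5, -1, -0.07, 0, 0, 0, 0],
  [0.5, -1, -0.07, 0, 0, 0, 0],
  [0.5, -1, -0.07, 0, 0, 0, 0],
  [0.5, -1, -0.07, 0, 0, 0, 0],
  [0.5, -1, -0.07, 0, 0, 0, 0],
])

```text
clock: 14.3
position: [0.4906, -0.0615, 0.2295]
ee_rot: [2.126, 2.313, -0.0]
force: [-0.0, -0.6, 1.0]
width: 0.499
gripper_force: 0.0
```

Emit:
carry_out([
  [0.5, -1, -0.07, 0, 0, 0, 0],
  [0.5, -1, -0.07, 0, 0, 0, 0],
  [0.5, -1, -0.07, 0, 0, 0, 0],
  [0.5, -1, -0.07, 0, 0, 0, 0],
  [0.5, -1, -0.07, 0, 0, 0, 0],
  [0.5, -1, -0.07, 0, 0, 0, 0],
  [0.5, -1, -0.07, 0, 0, 0, 0],
  [0.5, -0.7, -0.07, 0, 0, 0, 0],
])

```text
clock: 15.1
position: [0.4927, -0.2553, 0.2293]
ee_rot: [2.128, 2.311, -0.001]
force: [-0.5, 0.2, 0.2]
width: 0.502
gripper_force: 0.0
```

Emit:
carry_out([
  [0.5, 0, 0, 0, 0, 0, 0.88],
  [0.5, 0, 0, 0, 0, 0, 0.88],
  [0.5, 0, 0, 0, 0, 0, 0.88],
  [0.5, 0, 0, 0, 0, 0, 0],
])

```text
clock: 15.5
position: [0.4931, -0.2532, 0.2294]
ee_rot: [-2.413, -2.012, -0.0]
force: [0.2, 0.3, -0.1]
width: 0.499
gripper_force: 0.0
```

```bash
python3 -c "
from h import *
plan(.4968,-.2715,.064,1.391)"
```

```text
pos [ 0.4931 -0.2532  0.2294] yaw 1.390 tilt x 0.000 y 0.000 (world) | tool shift in units of 25mm: [-0.7   0.28  6.61] max 6.6 rows turn [-0.   -0.   -0.01] F [ 0.2  0.3 -0.1] w 0.499 t 15.5
```

Emit:
carry_out([
  [0.5, -0.7, 0.28, 0, 0, 0, 0],
  [0.5, 0, 0, 1, 0, 0, 0],
  [0.5, 0, 0, 1, 0, 0, 0],
  [0.5, 0, 0, 1, 0, 0, 0],
  [0.5, 0, 0, 1, 0, 0, 0],
  [0.5, 0, 0, 1, 0, 0, 0],
  [0.5, 0, 0, 1, 0, 0, 0],
  [0.5, 0, 0, 0.6, 0, 0, 0],
])

```text
clock: 16.3
position: [0.4962, -0.2728, 0.0623]
ee_rot: [-2.409, -2.014, 0.002]
force: [0.4, -0.5, 0.1]
width: 0.501
gripper_force: 0.0
```

Emit:
carry_out([
  [0.0, 0, 0, 0, 0, 0, 0],
  [0.0, 0, 0, 0, 0, 0, 0],
  [0.0, 0, 0, 0, 0, 0, 0],
  [0.0, 0, 0, 0, 0, 0, 0],
  [0.0, 0, 0, 0, 0, 0, 0],
  [0.0, 0, 0, 0, 0, 0, 0],
], squeeze=25)

```text
clock: 16.9
position: [0.4976, -0.2725, 0.0652]
ee_rot: [2.411, 2.012, 0.001]
force: [-0.7, 0.1, 6.4]
width: 0.195
gripper_force: 25.0
```

```bash
python3 -c "
from h import *
plan(.4968,-.2715,.22,1.391)"
```

```text
pos [ 0.4976 -0.2725  0.0652] yaw 1.391 tilt x 0.002 y -0.001 (world) | tool shift in units of 25mm: [ 0.03 -0.03 -6.19] max 6.2 rows turn [ 0.02  0.01 -0.  ] F [-0.7  0.1  6.4] w 0.195 t 16.9
```

Emit:
carry_out([
  [0.0, 0, 0, -0.3, 0, 0, 0],
  [0.0, 0, 0, -0.6, 0, 0, 0],
  [0.0, 0, 0, -1, 0, 0, 0],
  [0.0, 0, 0, -1, 0, 0, 0],
  [0.0, 0, 0, -1, 0, 0, 0],
  [0.0, 0, 0, -1, 0, 0, 0],
  [0.0, 0, 0, -0.6, 0, 0, 0],
])

```text
clock: 17.6
position: [0.4974, -0.2721, 0.2043]
ee_rot: [2.41, 2.012, 0.002]
force: [0.4, 0.4, -0.3]
width: 0.194
gripper_force: 25.0
```

Emit:
carry_out([
  [0.0, 0, 0, 0, 0, 0, -0.89],
  [0.0, 0, 0, 0, 0, 0, -0.89],
  [0.0, 0, 0, 0, 0, 0, -0.89],
  [0.0, 0, 0, 0, 0, 0, 0],
])

```text
clock: 18.0
position: [0.4967, -0.272, 0.2021]
ee_rot: [-2.121, -2.317, 0.0]
force: [0.1, -0.1, -0.4]
width: 0.195
gripper_force: 25.0
```

```bash
python3 -c "
from h import *
plan(.559,-.087,.135,1.658)"
```

```text
pos [ 0.4967 -0.272   0.2021] yaw 1.659 tilt x -0.000 y 0.000 (world) | tool shift in units of 25mm: [7.15 3.14 2.68] max 7.2 rows turn [-0.   -0.    0.01] F [ 0.1 -0.1 -0.4] w 0.195 t 18.0
```

Emit:
carry_out([
  [0.0, 0.9, 0.39, 0, 0, 0, 0],
  [0.0, 0.9, 0.39, 0, 0, 0, 0],
  [0.0, 0.9, 0.39, 0, 0, 0, 0],
  [0.0, 0.9, 0.39, 0, 0, 0, 0],
  [0.0, 0.9, 0.39, 0, 0, 0, 0],
  [0.0, 0.9, 0.39, 0, 0, 0, 0],
  [0.0, 0.9, 0.39, 0, 0, 0, 0],
  [0.0, 0.85, 0.4, 0, 0, 0, 0],
])

```text
clock: 18.8
position: [0.5594, -0.086, 0.202]
ee_rot: [-2.126, -2.313, 0.0]
force: [-0.5, 0.1, -1.2]
width: 0.197
gripper_force: 25.0
```

Emit:
carry_out([
  [0.0, 0, 0, 0.9, 0, 0, 0],
  [0.0, 0, 0, 0.9, 0, 0, 0],
  [0.0, 0, 0, 0.7, 0, 0, 0],
  [0.0, 0, 0, 0, 0, 0, 0],
])

```text
clock: 19.2
position: [0.5576, -0.0872, 0.1372]
ee_rot: [-2.123, -2.311, 0.004]
force: [0.1, -0.8, -0.1]
width: 0.196
gripper_force: 25.0
```

```bash
python3 - <<'E'
from h import *
from cell import arm
plan(.559,-.087,.075,1.658)
d=arm.get_image('side'); np.savez('side2.npz',**d)
p=arm.observe()['position']
for n,X in (('tipTCPaxis',[p[0],p[1],p[2]-.0492]),('collar',[p[0],p[1],p[2]-.0252]),('hole',[.559,-.087,.05])):
    u=proj(d,X); print(n,np.round(u,1),'crop',np.round((u-[200,160])*7.5,0))
cv2.imwrite('pics/s4.png',cv2.resize(d['pixels'][160:240,200:300,::-1],(750,600),interpolation=cv2.INTER_CUBIC))
E
```

```text
pos [ 0.5576 -0.0872  0.1372] yaw 1.656 tilt x -0.004 y 0.000 (world) | tool shift in units of 25mm: [0.   0.07 2.49] max 2.5 rows turn [-0.04 -0.01 -0.02] F [ 0.1 -0.8 -0.1] w 0.196 t 19.2
tipTCPaxis [241.5 222.3] crop [311. 467.]
collar [241.4 214.6] crop [310. 409.]
hole [241.8 234.5] crop [314. 559.]
```

View pics/s4.png

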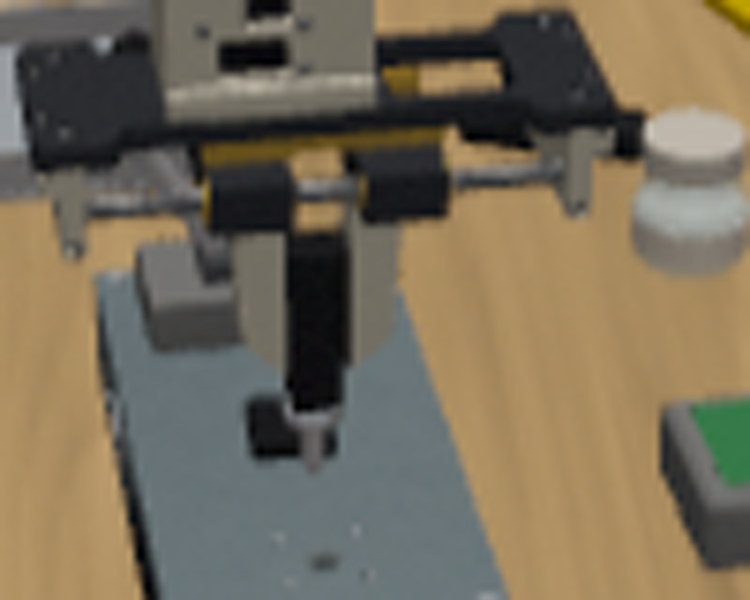

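Tip at crop (314,470), hole at (323,561): the tip needs about 2.5 mm more in +x, and y agrees. I correct for that and descend in small steps.

Emit:
carry_out([
  [0.0, 0, 0.1, 0.3, 0, 0, 0],
  [0.0, 0, 0, 0.5, 0, 0, 0],
  [0.0, 0, 0, 0.5, 0, 0, 0],
  [0.0, 0, 0, 0.2, 0, 0, 0],
  [0.0, 0, 0, 0.15, 0, 0, 0],
  [0.0, 0, 0, 0.15, 0, 0, 0],
  [0.0, 0, 0, 0, 0, 0, 0],
])

```text
clock: 19.95
position: [0.5616, -0.087, 0.0939]
ee_rot: [-2.123, -2.316, 0.001]
force: [-0.1, -0.1, -0.7]
width: 0.189
gripper_force: 25.0
```

```bash
python3 -c "
from h import *
plan(.56,-.087,.0752,1.658)"
```

```text
pos [ 0.5616 -0.087   0.0939] yaw 1.658 tilt x -0.001 y 0.000 (world) | tool shift in units of 25mm: [ 0.   -0.07  0.75] max 0.7 rows turn [-0.01 -0.   -0.  ] F [-0.1 -0.1 -0.7] w 0.189 t 19.95
```

Free of force with the tip 5 mm below the surface: it has entered the hole. I press on.

Emit:
carry_out([
  [0.0, 0, 0, 0.2, 0, 0, 0],
  [0.0, 0, 0, 0.2, 0, 0, 0],
  [0.0, 0, 0, 0.15, 0, 0, 0],
  [0.0, 0, 0, 0.15, 0, 0, 0],
  [0.0, 0, 0, 0.1, 0, 0, 0],
  [0.0, 0, 0, 0, 0, 0, 0],
])

```text
clock: 20.55
position: [0.5618, -0.087, 0.0752]
ee_rot: [2.122, 2.316, -0.001]
force: [-6.2, 0.1, 13.8]
width: 0.195
gripper_force: 25.0
```

Seated exactly at the expected height, with contact force. Releasing and rising.

Emit:
carry_out([
  [0.0, 0, -0.04, 0.05, 0, 0, 0],
  [0.5, 0, 0, 0, 0, 0, 0],
  [0.5, 0, 0, 0, 0, 0, 0],
  [0.5, 0, 0, 0, 0, 0, 0],
  [0.5, 0, 0, -0.5, 0, 0, 0],
  [0.5, 0, 0, -1, 0, 0, 0],
  [0.5, 0, 0, -1, 0, 0, 0],
  [0.5, 0, 0, -1, 0, 0, 0],
])

```text
clock: 21.35
position: [0.5609, -0.0869, 0.1621]
ee_rot: [-2.123, -2.316, -0.0]
force: [1.2, -0.0, -0.8]
width: 0.502
gripper_force: 0.0
```

Emit:
carry_out([
  [0.5, 0, 0, -1, 0, 0, 0],
  [0.5, 0, 0, -1, 0, 0, 0],
  [0.5, 0, 0, -0.5, 0, 0, 0],
  [0.5, 0, 0, 0, 0, 0, 0],
])

```text
clock: 21.75
position: [0.5619, -0.087, 0.225]
ee_rot: [2.121, 2.314, 0.003]
force: [-0.0, -0.2, -0.4]
width: 0.504
gripper_force: 0.0
```

```bash
python3 - <<'E'
from h import *
from cell import arm
plan(.4975,.0765,.135,1.658)
d=arm.get_image('side'); w=cloud(d)
m=(abs(w[...,0]-.56)<.025)&(abs(w[...,1]+.087)<.025)&(w[...,2]>.06)&(w[...,2]<.15)
print('probe',w[m].min(0),w[m].max(0))
cv2.imwrite('pics/s5.png',cv2.resize(d['pixels'][130:250,190:340,::-1],(750,600),interpolation=cv2.INTER_CUBIC))
E
```

```text
pos [ 0.5619 -0.087   0.225 ] yaw 1.658 tilt x 0.004 y -0.000 (world) | tool shift in units of 25mm: [ 6.74 -2.01  3.59] max 6.7 rows turn [ 0.03  0.01 -0.  ] F [-0.  -0.2 -0.4] w 0.504 t 21.75
probe [ 0.55406846 -0.09780841  0.06002549] [ 0.57117002 -0.0785334   0.12177321]
```

View pics/s5.png

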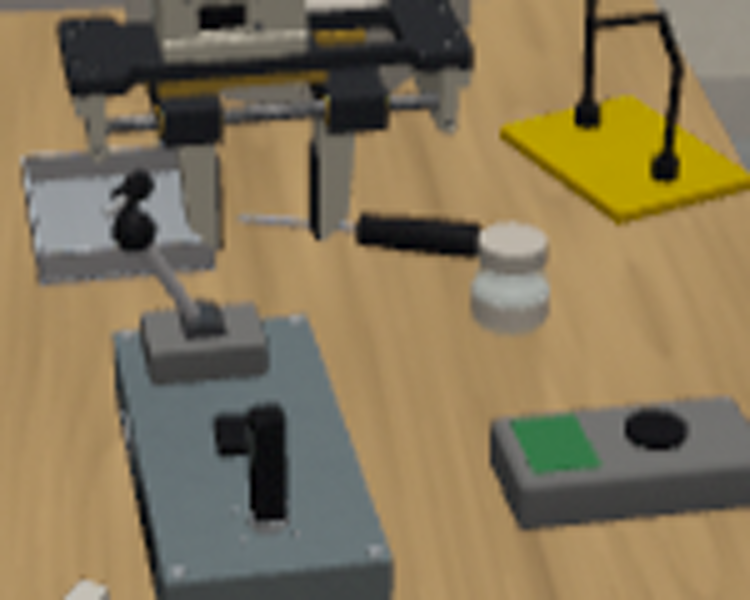

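The probe stands upright with its collar on the box (crop 265,520), the flat plug is untouched, and the lever is off. Now the isolator goes on.

Emit:
carry_out([
  [0.5, 0.96, -0.28, 0, 0, 0, 0],
  [0.5, 0.96, -0.28, 0, 0, 0, 0],
  [0.5, 0.96, -0.29, 0, 0, 0, 0],
  [0.5, 0.96, -0.29, 0, 0, 0, 0],
  [0.5, 0.96, -0.29, 0, 0, 0, 0],
  [0.5, 0.96, -0.29, 0, 0, 0, 0],
  [0.5, 0.98, -0.29, 0, 0, 0, 0],
  [0.5, 0, 0, 0, 0, 0, 0],
])

```text
clock: 22.6
position: [0.494, 0.0799, 0.2218]
ee_rot: [-2.115, -2.32, 0.001]
force: [0.7, -0.2, 0.9]
width: 0.501
gripper_force: 0.0
```

```bash
python3 -c "
from h import *
plan(.4975,.0765,.135,1.658)"
```

```text
pos [0.494  0.0799 0.2218] yaw 1.663 tilt x -0.002 y 0.001 (world) | tool shift in units of 25mm: [-0.15  0.14  3.47] max 3.5 rows turn [-0.02 -0.01  0.05] F [ 0.7 -0.2  0.9] w 0.501 t 22.6
```

Emit:
carry_out([
  [0.5, -0.1, 0.14, 0, 0, 0, 0],
  [0.5, 0, 0, 0.9, 0, 0, 0],
  [0.5, 0, 0, 0.9, 0, 0, 0],
  [0.5, 0, 0, 0.9, 0, 0, 0],
  [0.5, 0, 0, 0.7, 0, 0, 0],
  [0.5, 0, 0, 0, 0, 0, 0],
])

```text
clock: 23.2
position: [0.4985, 0.0721, 0.1351]
ee_rot: [-2.123, -2.312, 0.007]
force: [-0.3, -0.5, -0.6]
width: 0.498
gripper_force: 0.0
```

Emit:
carry_out([
  [0.5, 0, 0.5, 0, 0, 0, 0],
  [0.5, 0, 0.5, 0, 0, 0, 0],
  [0.5, 0, 0.5, 0, 0, 0, 0],
  [0.5, 0, 0.5, 0, 0, 0, 0],
  [0.5, 0, 0.5, 0, 0, 0, 0],
  [0.5, 0, 0.4, 0, 0, 0, 0],
  [0.5, 0, 0.3, 0, 0, 0, 0],
  [0.5, 0, 0.2, 0, 0, 0, 0],
])

```text
clock: 24.0
position: [0.5846, 0.0816, 0.1377]
ee_rot: [-2.122, -2.315, 0.002]
force: [-13.1, -1.2, 3.3]
width: 0.502
gripper_force: 7.0
```

The stop is reached with 13 N. Backing off and clearing.

Emit:
carry_out([
  [0.5, 0, -0.4, 0, 0, 0, 0],
  [0.5, 0, -0.05, 0, 0, 0, 0],
  [0.5, 0, 0, -1, 0, 0, 0],
  [0.5, 0, 0, -1, 0, 0, 0],
  [0.5, 0, 0, -1, 0, 0, 0],
  [0.5, 0, 0, -1, 0, 0, 0],
  [0.5, 0, 0, -0.5, 0, 0, 0],
  [0.5, 0, 0, 0, 0, 0, 0],
])

```text
clock: 24.8
position: [0.5741, 0.0809, 0.2523]
ee_rot: [2.121, 2.314, 0.004]
force: [0.7, -0.3, -0.7]
width: 0.5
gripper_force: 0.0
```

```bash
python3 - <<'E'
from h import *
from cell import arm
d=arm.get_image('side'); w=cloud(d); plan(.5,0,.2)
m=(w[...,0]>.46)&(w[...,0]<.62)&(w[...,1]>.05)&(w[...,1]<.11)&(w[...,2]>.13)&(w[...,2]<.165)
print(m.sum(),w[m].min(0),w[m].max(0))
cv2.imwrite('pics/s6.png',cv2.resize(d['pixels'][110:350,130:430,::-1],(750,600),interpolation=cv2.INTER_CUBIC))
E
```

```text
pos [0.5734 0.0806 0.2507] yaw 1.658 tilt x 0.001 y -0.000 (world) | tool shift in units of 25mm: [-2.96 -3.21  2.02] max 3.2 rows F [-0.1 -1.  -0.5] w 0.496 t 24.85
68 [0.56332818 0.07185109 0.13085137] [0.58679133 0.09047839 0.15708075]
```

View pics/s6.png

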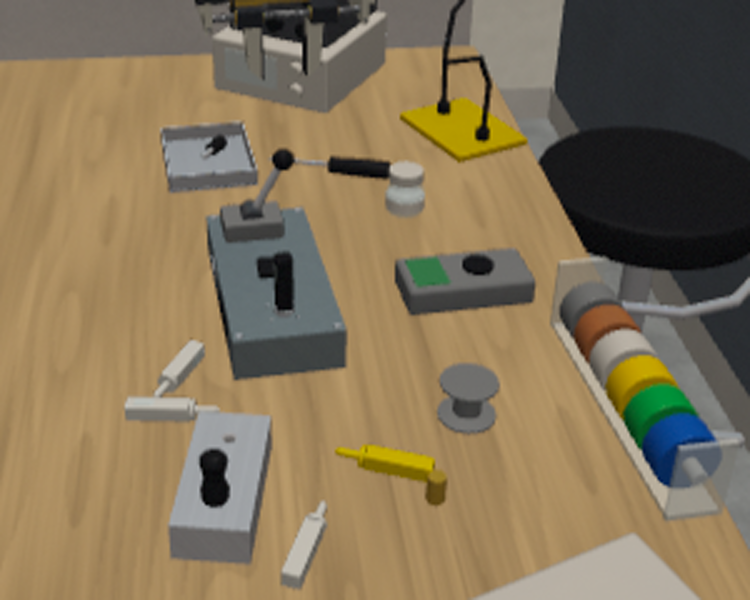

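The lever is on (ball 283,160; x centre about 0.575), the plug is in the tray (215,146), the probe is home (283,285), the punch and flat plug are untouched, and the gripper is clear.

```bash
python3 -c "
from cell import arm
print(arm.sign_off())"
```

```text
the job is handed in; nothing more can be done
None
```

I handed the job in at about 25 s: isolator thrown off, round plug left in the tray, probe fully home in terminal 0, isolator back on and released; the loose white and yellow look-alikes tipped over early on with no contact force on the arm.

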